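# Press home the end rails of a jigsaw frame and add it to the pile

### The job

The small black picture frame lying alone on the puzzle table has its two end rails sticking out; hold it flat by its long sides and press one end squarely against the front of the upright blue steel stop until that rail is fully home, then turn the frame half round and press the other rail home against the stop in the same way. Then lay the frame, picture up, squarely on top of the pile of two finished frames. Leave the pile and all the other things where they are.

Things in the scene. Friction and masses are not known exactly. Their poses are not given: they have to be found in the camera images.
- frame: The frame to finish, a small jigsaw (warm orange-brown picture) in black rails, lying picture up. x along its length, y across, z up; origin under its centre. 60 mm wide over two fixed side rails (outer faces at y = +-30, x = -54 to 54 mm), 16 mm thick, 136 mm long with both end rails home; 130 to 215 g. Pale board shows in the gap where an end rail is not home.
- end_a_face (a point): Middle of the outer face of the end rail at the frame's +x end, 8 mm above the frame's underside; 68 mm from the frame's centre along its x when home. The end rail is black, 14 mm long (along x), 58 mm wide, 15 mm high.
- end_b_face (a point): The same on the end rail at the frame's -x end.
- end_a (a joint): How far the end rail at the frame's +x end stands out along the frame's length, in m: 0 is fully home (tight against the side rails), at most 0.009; it starts 0.006 to 0.0085 out. It slides stiffly (about 6 N of friction), stays where it is left, and meets a hard end when home.
- end_b (a joint): The same for the end rail at the frame's -x end.
- stop: Bent angle bracket of blue-painted steel, fixed to the table. Upright plate 160 mm wide (along y), 40 mm high, 4 mm thick, its plain flat front face turned roughly towards the robot; screwed foot and gussets reach 50 mm behind it. Origin at the foot of the middle of the front face, at table height; x points from the front face backwards (the way to press), y along the face, z up.
- pile_top: The upper of the two finished frames (blue-green picture), which lie squarely on one another on the table: 136 x 60 x 16 mm, loose, about 160 g. x along its length, y across, z up; origin under its centre, on its underside; its top is 16 mm above that.
- pile_low: The lower one of the two finished frames, the same size, lying on the table; origin under its centre.
- coaster: A round terracotta coaster, 130 mm across, 7 mm thick; origin under its centre. The spectacles lie on it.
- glasses: Folded black spectacles lying on the coaster, 124 mm long, 30 mm deep, 41 mm high; origin underneath, near the middle.
- remote: A black remote control, 170 x 46 x 20 mm, long axis x; origin under its centre.
- timer: A round red kitchen timer with a black dial, 64 mm across, 33 mm high; origin under its centre.
- tray: A white open tray of loose jigsaw pieces, 90 x 130 x 22 mm; origin under its centre.
- mug: A blue mug, 80 mm across, 90 mm high; origin under its centre, its handle on its y side.
There are look-alikes about, which are no part of the job. Of the things like the stop, leave any that is green or yellow; of the rest the larger one is meant.

How it is judged:
By the outcome, as a careful person would: the job done as asked, in the order asked, and still so for the second after the job is handed in, with the robot touching nothing.
It also fails if it takes over 61 s, if anything falls off the work surface, if the arm or the gripper's body presses on something with over 40 N, if the wrist force passes 120 N, or if a joint passes its speed limit or range.

### The arm

A 6-joint arm with a two-finger parallel gripper is mounted at the origin on the work surface. World frame = base frame: x ahead of the robot, y to its left, z up, the work surface at z = 0. Lengths are in mm, angles in degrees, forces in N, time in s.
With the tool pointing down it reaches from about 350 to 850 mm from the base axis. Payload 8.1 kg.
Tool frame: the origin (TCP) lies midway between the tips of the shut fingers; the grasp point (between the pads) lies 19 mm behind it; z points along the fingers, y is the line along which they close (so a half turn about z gives the same grasp; the last joint's range is limited). The gripper opens to 85 mm and grips with 20 to 120 N. Pads are 22 mm wide; open, the fingers measure 114 mm over their backs; the gripper's body (76 mm by 85 mm) begins 54 mm behind the grasp point. The pads swing forward as they close: fully open they stand 13 mm farther back than shut.
Start: joints at [61.685, 7.471, 85.268, -0, 87.261, -4.893], TCP at [238.485, 550.573, 208.692] pointing down, gripper open.
Joint ranges: [-169.43, 169.43], [-51.17, 129.36], [1.28, 143.12], [-76.62, 256.62], [0, 156.53], [-152.29, 152.29]. Speed limits (degrees/s): [136.94, 136.94, 159.86, 180, 180, 180].

### API

Orientations are given as [roll, pitch, yaw] about the fixed x, y, z axes, in that order (R = Rz(yaw) Ry(pitch) Rx(roll)).
In Python, from bench import sensors, optics, r gives the robot as it stands.
- The arm moves only by the tool apply_moves, never from a script. Its argument "targets" is a list of rows, each a list of 7 numbers: the shift along the tool's x, y, z in mm, then the turn, a rotation vector about the tool's x, y, z in rad, then the closure, from 0 (fully open) to 1 (shut). In form: [[x, y, z, wx, wy, wz, claw], ...]. A call has 1 to 20 rows; each row shifts and turns the commanded pose from where the row before left it, along the tool's axes as they then stand; what a row does not reach is not made up. A row lasts 1/8 s, in which the tool goes at most 62.5 mm and 10.7 degrees, less where a joint would pass 70% of its speed; a pose out of reach is approached as far as the arm can. A call is refused whole if a number of a shift passes 62.5 or a number of a turn 0.188, either way. A call with a gripper value outside its range is refused whole. The fingers move at their own pace and stop on an object; "force" is the grip in N (left out, the last holds). Time passes only in rows, so rows that do not move let the fingers close. It gives the time, the measured TCP pose, the force, the opening and the grip force at its end, in the units of the state.
- sensors.sense(): the state, without advancing time (a new reading comes with each control period).
- optics.snapshot(name): name is "side" or "top" or "wrist"; returns the picture (384x512x3 uint8, red, green, blue); there is no depth.
- optics.get_calibration(name): a dict with "camera_matrix" (3x3 intrinsics, pixels), "pose" (4x4, takes a point from camera to world coordinates). Camera axes: x right, y down, z forward; pixel columns grow to the right and rows downward; lengths in mm; the calibration is good to about 2 mm. The wrist camera is an equidistant fisheye: a pixel r from the principal point sees the ray r / f radians off the axis. A picture is of the moment at which its call begins: read the wrist's pose just before it. get_calibration takes no time and is no camera call; for the wrist camera it gives the pose at the moment of the call.
- r.hand_in(): hands the job in; it is judged then, once.
The state is a dict: "time": time; "joint_pos": joint angles; "qd": joint speeds; "joint_efforts": joint torques, N m; "tool_pos": TCP position; "tcp_rot": TCP orientation; "ft_force": force on the tool from outside, world axes, zero at the start; "wrist_torque": the same for the moment, N m; "finger_gap": finger opening in mm; "grip_force": force on a finger pad.
Only numpy, scipy, OpenCV 4.12 (cv2) and the standard library are available. Lean on these libraries where they do the work, as an engineer would, in place of code of your own. Each camera call takes 0.05 s, during which the arm holds its last target. There are 200 camera calls.

## Working session

There is one attempt and no reset: what is moved stays moved. The work goes in short steps, Python scripts to look and compute and a tool call to move; the robot and the scene stay as the last step left them, time stands still between calls to the robot, and variables do not carry over. Pictures are saved under pics/ and viewed, at most 10 in all, crops included, and the job is handed in when it is done.

Besides the shell and the picture viewer there is one more tool, called after "Request:" as name(argument=value, ...), one argument or row to a line, values as JSON. apply_moves: Moves the arm, as the interface text tells. Its arguments: {"type":"object","properties":{"targets":{"type":"array"},"force":{"type":"number"}},"required":["targets"]}

```bash
mkdir -p pics; ls; python3 - <<'E'
from bench import sensors, optics, r
import cv2,numpy as np
print(sensors.sense())
for n in("top","side"):
    im=optics.snapshot(n); cv2.imwrite(f"pics/{n}0.png",im[:,:,::-1])
    c=optics.get_calibration(n); print(n,np.round(c["camera_matrix"],1).tolist(),np.round(c["pose"],3).tolist())
    cv2.imwrite(f"pics/{n}0b.png",cv2.resize(im[:,:,::-1],(800,600),interpolation=cv2.INTER_CUBIC))
E
```

```text
pics
{'time': 0.0, 'joint_pos': array([ 6.16840682e+01,  7.51554078e+00,  8.53299042e+01,  2.69406958e-04,
        8.72618674e+01, -4.89152037e+00]), 'qd': array([-0.00714279,  0.1103656 , -0.00741519,  0.02443098, -0.1973349 ,
        0.02400546]), 'joint_efforts': array([ 1.38002000e-03, -5.69413626e+01, -5.00543368e+01,  2.33426563e-04,
        1.53182633e-02,  2.25041191e-05]), 'tool_pos': array([238.20143751, 550.03841389, 207.63397724]), 'tcp_rot': array([-1.79893101e+02, -9.41856421e-03,  1.56575567e+02]), 'ft_force': array([ 0.11135585,  0.38324756, -0.21973157]), 'wrist_torque': array([-0.0217577 , -0.00889803,  0.00692806]), 'grip_force': 0.0, 'finger_gap': 85.11036853025945}
top [[408.2, 0.0, 258.1], [0.0, 408.2, 196.5], [0.0, 0.0, 1.0]] [[-0.016, -0.999, 0.049, 482.658], [-1.0, 0.015, -0.026, 19.171], [0.025, -0.05, -0.998, 1316.223], [0.0, 0.0, 0.0, 1.0]]
side [[389.5, 0.0, 250.3], [0.0, 389.5, 195.6], [0.0, 0.0, 1.0]] [[-0.988, -0.105, 0.116, 423.413], [-0.156, 0.611, -0.776, 858.316], [0.01, -0.785, -0.62, 713.213], [0.0, 0.0, 0.0, 1.0]]
```

View pics/top0b.png

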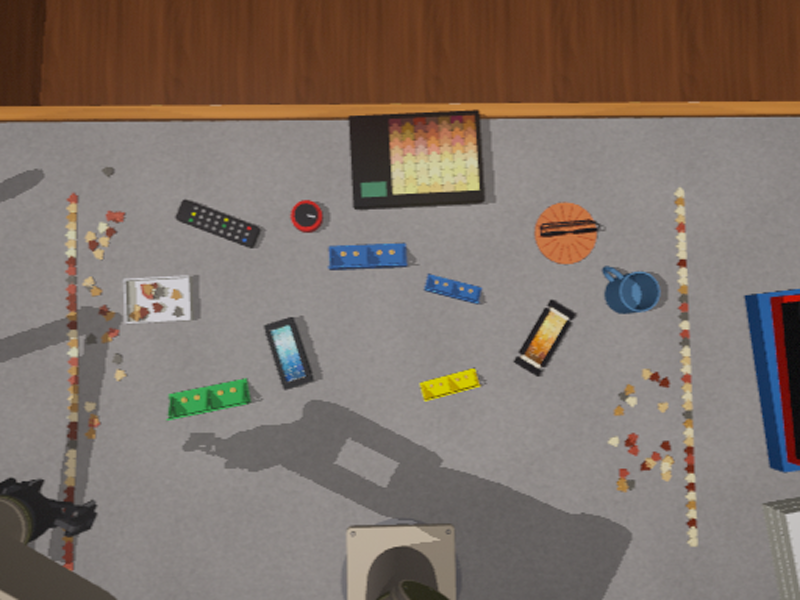

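View pics/side0b.png

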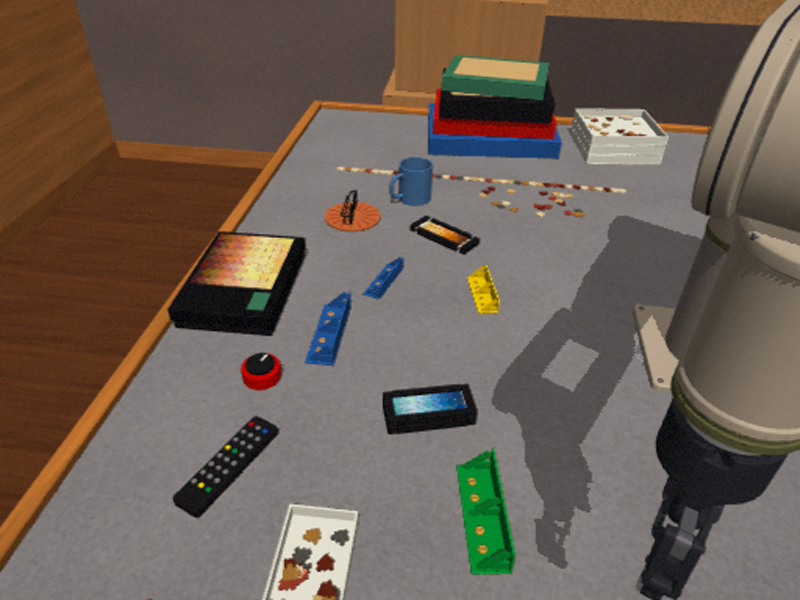

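The top view shows the frame at (545,338), the pile at (289,353) and the larger blue stop at (367,255); the smaller blue, green and yellow brackets are decoys. Next I'll zoom in on these three.

```bash
cat > h.py <<'E'
import numpy as np, cv2
from scipy.spatial.transform import Rotation as Ro
CAL={}
def cal(n):
    if n!="wrist" and n in CAL: return CAL[n]
    from bench import optics
    c=optics.get_calibration(n); CAL[n]=(np.array(c["camera_matrix"]),np.array(c["pose"])); return CAL[n]
def pix2w(n,uv,z,c=None):
    K,P=c or cal(n); uv=np.atleast_2d(uv).astype(float)
    d=np.c_[(uv[:,0]-K[0,2])/K[0,0],(uv[:,1]-K[1,2])/K[1,1]]
    if n=="wrist":
        r=np.linalg.norm(d,axis=1); s=np.sin(r)/np.maximum(r,1e-9)
        d=np.c_[d*s[:,None],np.cos(r)]
    else: d=np.c_[d,np.ones(len(d))]
    d=d@P[:3,:3].T; t=(z-P[2,3])/d[:,2]
    return P[:3,3]+d*t[:,None]
def toolshift(w_from,w_to,rpy): # world delta -> tool axes
    return Ro.from_euler('xyz',rpy,degrees=True).inv().apply(np.array(w_to)-np.array(w_from))
E
python3 - <<'E'
import cv2,numpy as np
from h import *
im=cv2.imread("pics/top0.png")
# crops in raw px: 400 wide zoom x6.25
def crop(x,y,w=64,h=48): return cv2.resize(im[y:y+h,x:x+w],(400,300),interpolation=cv2.INTER_CUBIC)
cv2.imwrite("pics/z1.png",np.vstack([np.hstack([crop(317,191),crop(203,140)]),np.hstack([crop(153,202),crop(258,160)])]))
for nm,p,z in(("frame",(545/1.5625,338/1.5625),16),("pile",(289/1.5625,352/1.5625),32),("stop",(367/1.5625,264/1.5625),20)): print(nm,pix2w("top",p,z))
E
```

```text
frame [[ 479.01380025 -303.79603831   16.        ]]
pile [[459.56440619 216.10806681  32.        ]]
stop [[635.73918375  58.17973571  20.        ]]
```

View pics/z1.png

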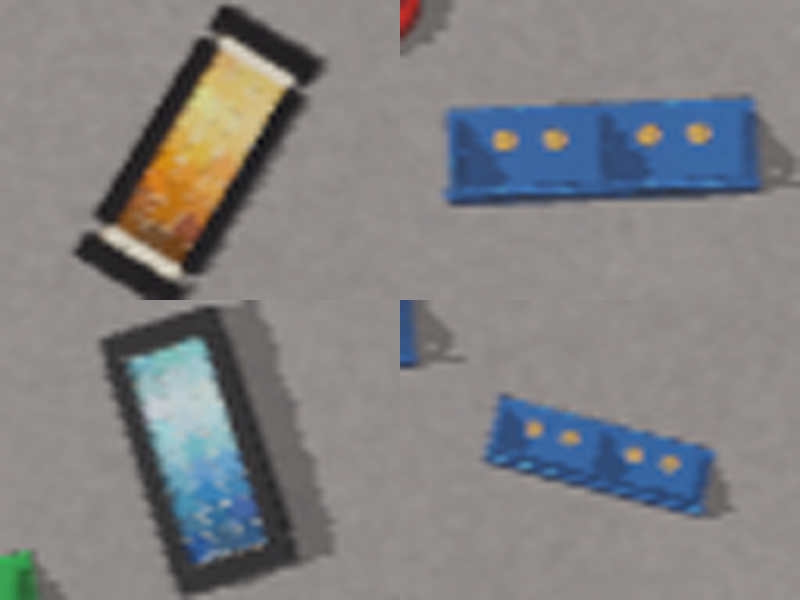

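The frame's two ends both show pale gaps. Its axis yaw is about -32°, and the pile's is about 18°. I'll fly the wrist camera over the pile and the stop first.

Request:
apply_moves(
  targets=[
    [-46, -30.5, -6, 0, 0, 0, 0],
    [-46, -30.5, -6, 0, 0, 0, 0],
    [-46, -30.5, -6, 0, 0, 0, 0],
    [-46, -30.5, -6, 0, 0, 0, 0],
    [-46, -30.5, -6, 0, 0, 0, 0],
    [-46, -30.5, -6, 0, 0, 0, 0],
    [-46, -30.5, -6, 0, 0, 0, 0],
    [-46, -30.5, -6, 0, 0, 0, 0],
    [0, 0, 0, 0, 0, 0, 0],
  ],
)

```text
time: 1.23
tool_pos: [480.7, 177.2, 256.7]
tcp_rot: [-180.0, 0.0, 156.3]
ft_force: [-0.8, 0.7, -0.0]
finger_gap: 85.6
grip_force: 0.0
```

```bash
cat > shot.py <<'E'
import sys,json,numpy as np,cv2
from bench import sensors,optics
n=sys.argv[1]; s=sensors.sense(); c=optics.get_calibration("wrist"); im=optics.snapshot("wrist")
np.savez(f"pics/{n}.npz",K=c["camera_matrix"],P=c["pose"]); cv2.imwrite(f"pics/{n}.png",im[:,:,::-1])
cv2.imwrite(f"pics/{n}b.png",cv2.resize(im[:,:,::-1],(800,600),interpolation=cv2.INTER_CUBIC))
print(s["time"],s["tool_pos"],s["tcp_rot"],np.round(c["camera_matrix"],1).tolist(),np.round(c["pose"],2).tolist())
E
python3 shot.py w1
```

```text
1.225 [480.74074628 177.22169382 256.69908163] [-1.79962312e+02  3.54682404e-02  1.56281998e+02] [[297.3, 0.0, 254.1], [0.0, 297.3, 192.8], [0.0, 0.0, 1.0]] [[0.4, 0.87, 0.28, 411.0], [0.92, -0.38, -0.12, 208.63], [0.0, 0.3, -0.95, 422.04], [0.0, 0.0, 0.0, 1.0]]
```

View pics/w1b.png

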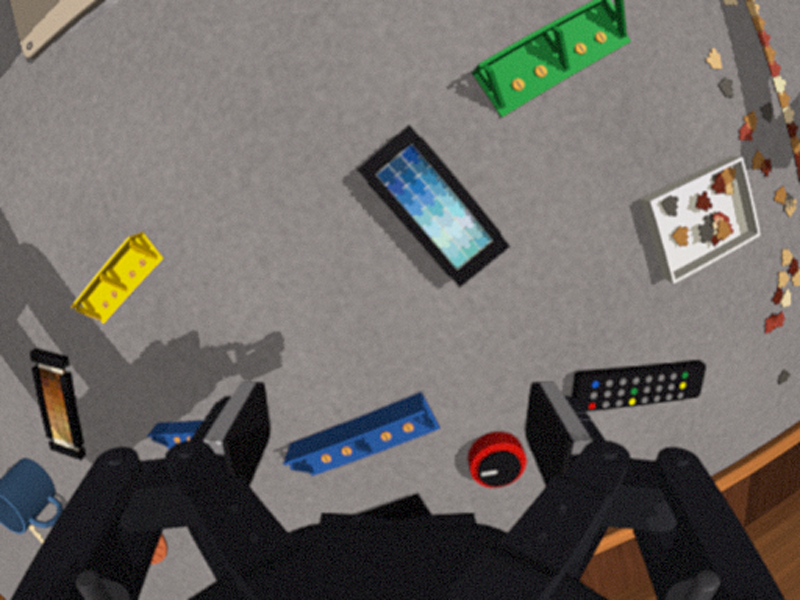

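The pile is at about (433,205), with its picture and black rim clear. The larger stop is at (360,433), and its front face is on the upper-left side. I'll fit both numerically.

```bash
cat >> h.py <<'E'
def load(n):
    d=np.load(f"pics/{n}.npz"); return cv2.imread(f"pics/{n}.png"),(d["K"],d["P"])
def blob(mask,seed):
    mask=mask.astype(np.uint8); n,l=cv2.connectedComponents(mask); x,y=seed
    w=l[y-8:y+9,x-8:x+9]; w=w[w>0]; return (l==np.bincount(w).argmax())
def outline(n,m,z,c):
    cs,_=cv2.findContours(m.astype(np.uint8),cv2.RETR_EXTERNAL,cv2.CHAIN_APPROX_NONE)
    p=max(cs,key=cv2.contourArea)[:,0]; return p,pix2w(n,p,z,c)
E
python3 - <<'E'
from h import *
im,c=load("w1"); hsv=cv2.cvtColor(im,cv2.COLOR_BGR2HSV); H,S,V=[hsv[...,i].astype(int) for i in range(3)]
s=512/800
# pile: picture
m=blob((S>70)&(H>75)&(H<125)&(V>70),(int(433*s),int(205*s)))
p,w=outline("wrist",m,32,c); print("pic",m.sum(),cv2.minAreaRect(w[:,:2].astype(np.float32)))
# pile dark rim incl. picture
m2=blob((V<62)|m,(int(433*s),int(205*s))); p,w=outline("wrist",m2,32,c); print("rim",m2.sum(),cv2.minAreaRect(w[:,:2].astype(np.float32)))
# stop
m=blob((S>110)&(H>95)&(H<125),(int(360*s),int(436*s))); p,w=outline("wrist",m,0,c)
print("stop",m.sum()); r=cv2.minAreaRect(w[:,:2].astype(np.float32)); print(r)
# front line: outermost points nearest robot as function of y
yb=np.arange(w[:,1].min(),w[:,1].max(),4); F=np.array([w[(abs(w[:,1]-y)<3)][:, :2][w[(abs(w[:,1]-y)<3)][:,0].argmin()] for y in yb])
F=F[3:-3]; k=np.polyfit(F[:,1],F[:,0],1); 
for _ in range(3):
    res=F[:,0]-np.polyval(k,F[:,1]); g=abs(res)<2; k=np.polyfit(F[g,1],F[g,0],1)
print("front z0: x=%.4f*y+%.2f"%tuple(k),g.sum(),len(F),np.round(res[::3],1),"y range",w[:,1].min(),w[:,1].max())
e=cv2.resize(im[220:320,160:300],(800,571),interpolation=cv2.INTER_CUBIC);cv2.imwrite("pics/z2.png",e)
dbg=im.copy(); dbg[m]=(0,255,0);dbg[m2]=(0,0,255);cv2.imwrite("pics/dbg.png",dbg)
# same in top cam
im=cv2.imread("pics/top0.png");hsv=cv2.cvtColor(im,cv2.COLOR_BGR2HSV); H,S,V=[hsv[...,i].astype(int) for i in range(3)]
m=blob((S>110)&(H>95)&(H<125),(235,162));p,w=outline("top",m,0,None);print("top",cv2.minAreaRect(w[:,:2].astype(np.float32)),w[:,:2].min(0),w[:,:2].max(0))
m=blob((S>70)&(H>75)&(H<125)&(V>70),(185,226));p,w=outline("top",m,32,None);print("top pic",cv2.minAreaRect(w[:,:2].astype(np.float32)))
m=blob((S>70)&(H>5)&(H<35)&(V>70),(349,216));p,w=outline("top",m,16,None);print("frame pic",cv2.minAreaRect(w[:,:2].astype(np.float32)))
E
```

```text
pic 1386 ((444.251953125, 216.32949829101562), (74.5956802368164, 40.755950927734375), 17.47994613647461)
rim 3221 ((460.6165771484375, 221.3636474609375), (134.75416564941406, 58.880271911621094), 17.089202880859375)
stop 2154
((659.5205078125, 48.075462341308594), (49.566036224365234, 181.36874389648438), 1.5193053483963013)
front z0: x=-0.0278*y+636.60 38 40 [ 8.7  0.2 -0.1 -0.3  0.2  0.  -0.5  0.   0.3 -0.1 -0.1  0.3 -0.4  0.1] y range -42.612033661555444 138.78645596517165
top ((655.8475341796875, 57.98401641845703), (155.37220764160156, 48.82767868041992), 89.38449096679688) [631.33341991 -19.88839093] [680.08699106 135.92515851]
top pic ((437.1206970214844, 212.55038452148438), (62.3541145324707, 41.20051193237305), 17.883193969726562)
frame pic ((481.0490417480469, -302.5261535644531), (41.66971206665039, 105.44217681884766), 58.104881286621094)
```

View pics/z2.png

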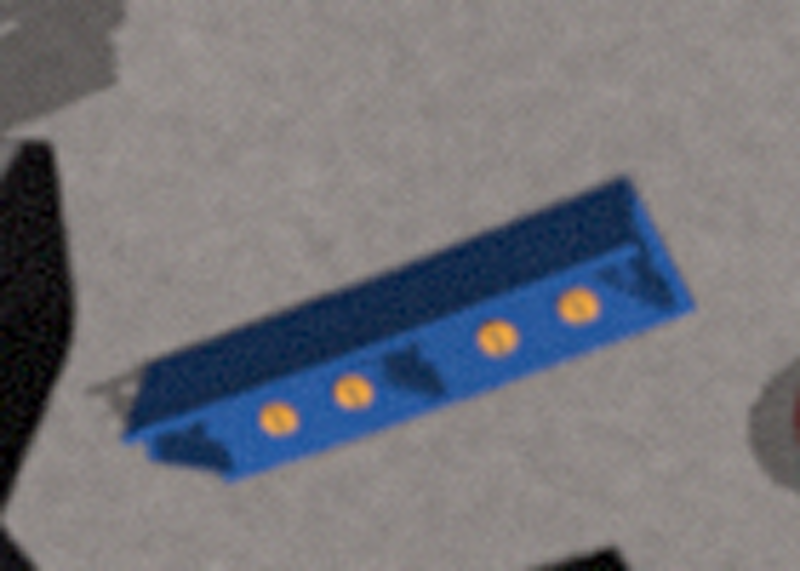

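The stop's front line is x = 636.6 − 0.0278·y (yaw 1.6°). The pile is at (460.6, 221.4) with yaw 17.1°, and the fitted sizes agree. Next I'll go over the frame.

Request:
apply_moves(
  targets=[
    [-24.1, -54.9, 6, 0, 0, 0, 0],
    [-24.1, -54.9, 6, 0, 0, 0, 0],
    [-24.1, -54.9, 6, 0, 0, 0, 0],
    [-24.1, -54.9, 6, 0, 0, 0, 0],
    [-24.1, -54.9, 6, 0, 0, 0, 0],
    [-24.1, -54.9, 6, 0, 0, 0, 0],
    [-24.1, -54.9, 6, 0, 0, 0, 0],
    [-24.1, -54.9, 6, 0, 0, 0.145, 0],
    [0, 0, 0, 0, 0, 0, 0],
    [0, 0, 0, 0, 0, 0, 0],
  ],
)

```text
time: 2.52
tool_pos: [481.7, -297.8, 208.0]
tcp_rot: [179.9, -0.1, 148.4]
ft_force: [0.6, 0.1, -0.2]
finger_gap: 85.2
grip_force: 0.0
```

```bash
python3 shot.py w2; python3 - <<'E'
from h import *
im,c=load("w2"); hsv=cv2.cvtColor(im,cv2.COLOR_BGR2HSV); H,S,V=[hsv[...,i].astype(int) for i in range(3)]
K,P=c
def proj(w):
    d=(np.array(w)-P[:3,3])@P[:3,:3]; th=np.arctan2(np.hypot(d[0],d[1]),d[2]); u=d[:2]/np.hypot(*d[:2])*th
    return K[0,0]*u+K[:2,2]
q=proj([481,-302.5,16]); print(q)
x,y=q.astype(int)
m=blob((S>90)&(H>5)&(H<32)&(V>60),(x,y)); p,w=outline("wrist",m,16,c); print("pic",m.sum(),cv2.minAreaRect(w[:,:2].astype(np.float32)))
a=im[max(0,y-75):y+75,x-100:x+100]; cv2.imwrite("pics/z3.png",cv2.resize(a,(800,int(a.shape[0]*4)),interpolation=cv2.INTER_CUBIC)); print(max(0,y-75),x-100)
E
```

```text
2.525 [ 481.72675373 -297.76534063  208.04863558] [ 1.79949617e+02 -8.63387483e-02  1.48351959e+02] [[297.3, 0.0, 254.1], [0.0, 297.3, 192.8], [0.0, 0.0, 1.0]] [[0.53, 0.81, 0.26, 417.09], [0.85, -0.5, -0.16, -257.36], [0.0, 0.3, -0.95, 373.55], [0.0, 0.0, 0.0, 1.0]]
[249.50803673 166.45603395]
pic 2709 ((483.22918701171875, -301.88916015625), (41.98081588745117, 103.36885833740234), 57.57438659667969)
91 149
```

View pics/z3.png

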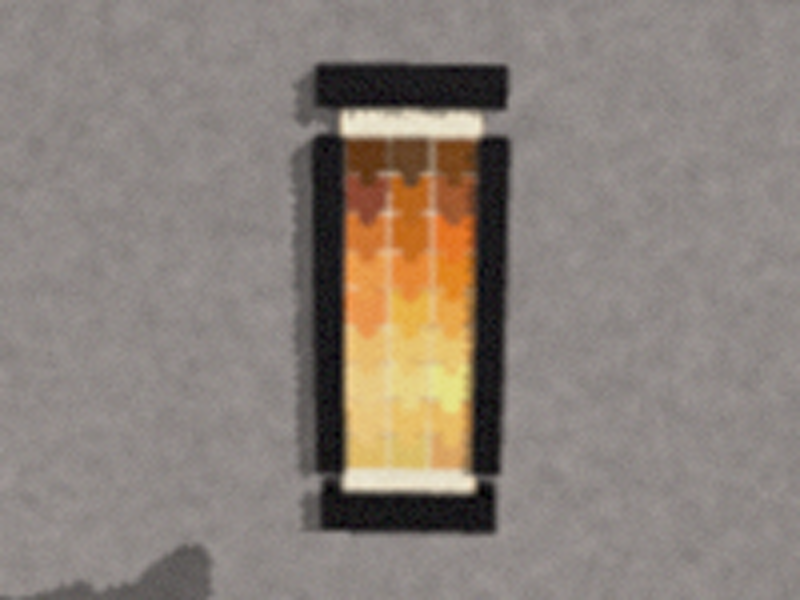

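The frame's side rails run from (315,137) to (317,472) on the left and from (508,137) to (499,472) on the right. Both end rails stand out, with pale gaps showing.

```bash
python3 - <<'E'
from h import *
im,c=load("w2")
z=np.array([(315,137),(508,137),(499,472),(317,472),(412,65),(409,531)])/4+[149,91]
w=pix2w("wrist",z,16,c)[:,:2]; print(np.round(w,1)); d=lambda a,b:np.hypot(*(w[a]-w[b]))
print([round(d(*q),1) for q in((0,1),(1,2),(2,3),(3,0),(4,5))])
ctr=w[:4].mean(0); ax=w[0]+w[1]-w[2]-w[3]; yaw=np.degrees(np.arctan2(ax[1],ax[0])); print("centre",ctr,"yaw",yaw)
from bench import sensors
s=sensors.sense(); print(toolshift(s["tool_pos"],[*ctr,0],s["tcp_rot"]),s["tcp_rot"][2])
im1,c1=load("w1"); f=np.array([(145,362),(627,177)])/5.714+[160,220]; print("stop foot",pix2w("wrist",f,0,c1)); f=np.array([(128,437),(640,245)])/5.714+[160,220]; print("top edge",pix2w("wrist",f,40,c1))
E
```

```text
[[ 424.  -297.8]
 [ 454.5 -248.7]
 [ 544.7 -305.5]
 [ 513.9 -355.3]
 [ 421.1 -261.8]
 [ 547.  -341. ]]
[np.float64(57.8), np.float64(106.6), np.float64(58.5), np.float64(106.7), np.float64(148.8)]
centre [ 484.29445551 -301.81862822] yaw 147.59126559543114
[ -4.41710234  -2.63605311 208.45017959] 148.40591760294328
stop foot [[ 6.36202534e+02 -2.10378585e+01  5.68434189e-14]
 [ 6.33168727e+02  1.38582129e+02  0.00000000e+00]]
top edge [[636.23143663 -17.58793053  40.        ]
 [632.34309864 140.52411916  40.        ]]
```

Request:
apply_moves(
  targets=[
    [-4.4, -2.6, 50, 0, 0, 0.014, 0],
    [0, 0, 60, 0, 0, 0, 0],
    [0, 0, 60, 0, 0, 0, 0],
    [0, 0, 36, 0, 0, 0, 0],
    [0, 0, 3, 0, 0, 0, 0],
    [0, 0, 0, 0, 0, 0, 0],
    [0, 0, 0, 0, 0, 0, 1],
    [0, 0, 0, 0, 0, 0, 1],
    [0, 0, 0, 0, 0, 0, 1],
    [0, 0, 0, 0, 0, 0, 1],
    [0, 0, 0, 0, 0, 0, 1],
  ],
  force=70,
)

```text
time: 3.95
tool_pos: [483.8, -303.9, -0.3]
tcp_rot: [-180.0, -0.0, 147.5]
ft_force: [-1.1, 0.5, -0.3]
finger_gap: 0.2
grip_force: 0.0
```

```bash
python3 shot.py w3; python3 -c "
from bench import sensors;s=sensors.sense();print(s['finger_gap'],s['grip_force'],s['tool_pos'],s['ft_force'])"
```

```text
3.95 [ 4.83785608e+02 -3.03859443e+02 -2.94155133e-01] [-1.79999837e+02 -3.67958610e-03  1.47456953e+02] [[297.3, 0.0, 254.1], [0.0, 297.3, 192.8], [0.0, 0.0, 1.0]] [[0.54, 0.8, 0.25, 419.67], [0.84, -0.51, -0.16, -262.14], [0.0, 0.3, -0.95, 165.08], [0.0, 0.0, 0.0, 1.0]]
0.32625233729762293 0.0 [ 4.83763037e+02 -3.03795019e+02 -3.73859114e-01] [-0.12103475  0.52642059 -0.16513036]
```

View pics/w3b.png

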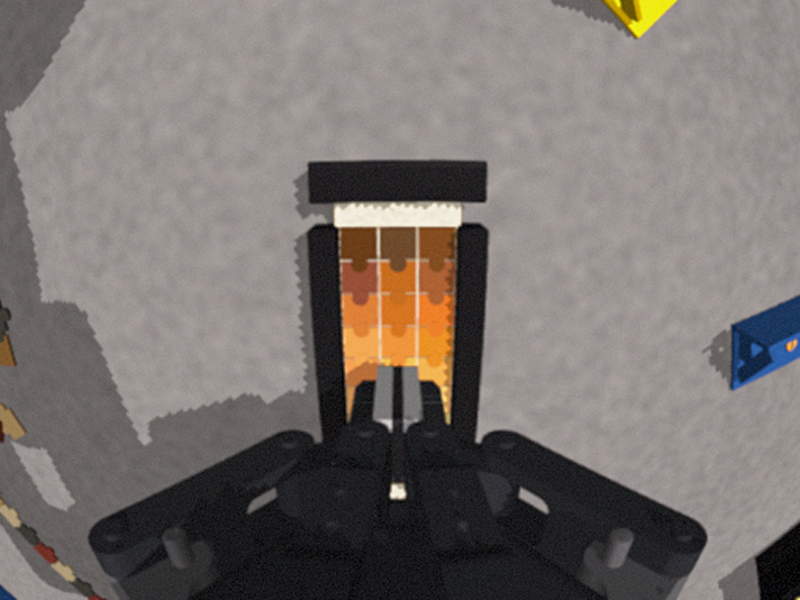

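```bash
python3 - <<'E'
from h import *
im,c=load("w3"); s=.64
z=np.array([(309,163),(486,162),(486,202),(309,202),(308,225),(488,225)])*s
for h in(0,16,30): 
    w=pix2w("wrist",z,h,c); print(h,np.round(w[:,:2],1).tolist(),np.hypot(*(w[0]-w[1])[:2]),np.hypot(*(w[1]-w[2])[:2]))
K,P=c
def proj(w):
    d=(np.array(w)-P[:3,3])@P[:3,:3]; th=np.arctan2(np.hypot(d[0],d[1]),d[2]); u=d[:2]/np.hypot(*d[:2])*th
    return (K[0,0]*u+K[:2,2])/s
for t in(0,10,16,19,30): print(t,proj([483.8,-303.9,t]), proj([483.8+11*np.cos(np.radians(147.5)),-303.9+11*np.sin(np.radians(147.5)),t]))
E
```

```text
0 [[403.5, -288.5], [437.0, -235.5], [449.3, -243.0], [415.2, -296.4], [421.9, -301.5], [457.0, -246.6]] 62.69002642425706 14.430064509558436
16 [[405.1, -286.0], [435.3, -238.1], [446.5, -244.8], [415.6, -293.1], [421.7, -297.7], [453.3, -248.1]] 56.61382118396033 13.031436392903618
30 [[406.5, -283.7], [433.8, -240.4], [444.0, -246.5], [416.0, -290.2], [421.5, -294.3], [450.2, -249.4]] 51.297141598700684 11.807636790830697
0 [394.77946011 361.23220764] [394.68359541 335.11519539]
10 [394.69796401 372.53225718] [394.59267648 345.29723392]
16 [394.6452607  379.89370901] [394.5335375  351.96003277]
19 [394.61775036 383.75337739] [394.50255765 355.46304843]
30 [394.509683   399.03138374] [394.3801022  369.39682261]
```

The fingers closed to 0 mm without touching. In this view the frame is undisturbed, and the pad edge at (398,366) suggests the tips are well above the table. The side camera should settle it.

```bash
python3 - <<'E'
from bench import optics
from h import *
im=optics.snapshot("side")[:,:,::-1]; cv2.imwrite("pics/s1.png",im)
K,P=cal("side")
for t in(0,16,20,40):
    d=(np.array([483.8,-303.9,t])-P[:3,3])@P[:3,:3]; q=K[:2,:2]@(d[:2]/d[2])+K[:2,2]; print(t,(q-[230,100])*8)
cv2.imwrite("pics/z4.png",cv2.resize(im[100:175,230:330],(800,600),interpolation=cv2.INTER_CUBIC))
E
```

```text
0 [425.86014493 402.86383683]
16 [428.18937237 371.02382421]
20 [428.77707167 362.99010776]
40 [431.74852754 322.37097769]
```

View pics/z4.png

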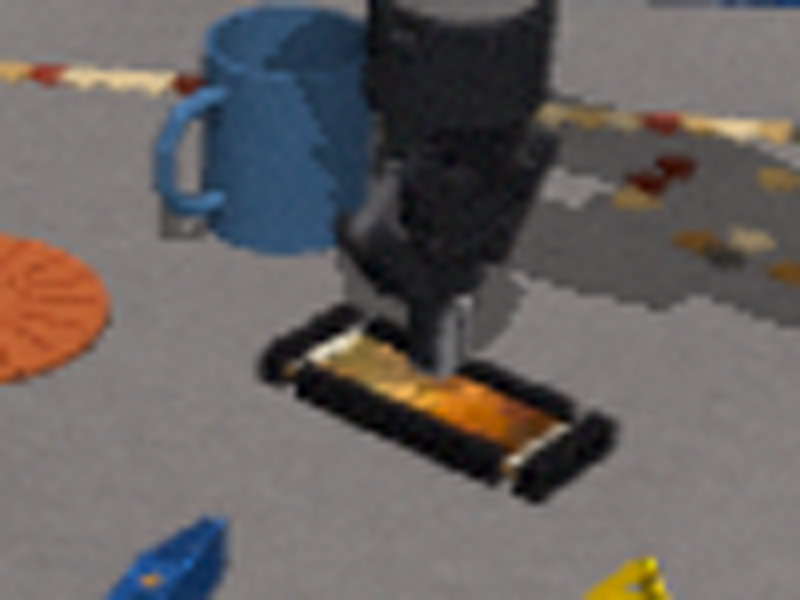

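In the side view the shut tips, at about (435,375), sit at roughly frame-top height, about 16 mm above where the TCP reading puts them. I'll raise, open, and go down deeper in steps while watching the force.

Request:
apply_moves(
  targets=[
    [0, 0, -20, 0, 0, 0, 1],
    [0, 0, 0, 0, 0, 0, 0],
    [0, 0, 0, 0, 0, 0, 0],
    [0, 0, 0, 0, 0, 0, 0],
    [0, 0, 0, 0, 0, 0, 0],
    [0, 0, 20, 0, 0, 0, 0],
    [0, 0, 6, 0, 0, 0, 0],
    [0, 0, 4, 0, 0, 0, 0],
    [0, 0, 0, 0, 0, 0, 0],
  ],
  force=70,
)

```text
time: 5.18
tool_pos: [483.6, -303.6, -10.8]
tcp_rot: [180.0, -0.1, 147.5]
ft_force: [0.8, -0.8, -0.7]
finger_gap: 85.0
grip_force: 0.0
```

Request:
apply_moves(
  targets=[
    [0, 0, 3, 0, 0, 0, 0],
    [0, 0, 3, 0, 0, 0, 0],
    [0, 0, 0, 0, 0, 0, 0],
    [0, 0, 0, 0, 0, 0, 0.25],
    [0, 0, 0, 0, 0, 0, 0.25],
  ],
  force=70,
)

```text
time: 5.8
tool_pos: [484.0, -303.9, -16.2]
tcp_rot: [-180.0, 0.0, 147.5]
ft_force: [0.2, -0.0, -0.7]
finger_gap: 64.2
grip_force: 0.0
```

Request:
apply_moves(
  targets=[
    [0, 0, 1.5, 0, 0, 0, 0.25],
    [0, 0, 0, 0, 0, 0, 0.25],
    [0, 0, 0, 0, 0, 0, 1],
    [0, 0, 0, 0, 0, 0, 1],
    [0, 0, 0, 0, 0, 0, 1],
  ],
  force=70,
)

```text
time: 6.42
tool_pos: [484.2, -304.0, -17.2]
tcp_rot: [-180.0, 0.0, 147.5]
ft_force: [-0.6, 0.7, 5.9]
finger_gap: 57.2
grip_force: 75.5
```

Request:
apply_moves(
  targets=[
    [0, 0, -20, 0, 0, 0, 1],
    [0, 0, -40, 0, 0, 0, 1],
    [10, 23, 0, 0, 0, 0, 1],
    [21, 48, 0, 0, 0, 0, 1],
    [21, 48, 0, 0, 0, 0, 1],
    [21, 48, 0, 0, 0, 0, 1],
    [21, 48, 0, 0, 0, 0, 1],
    [21, 48, 0, 0, 0, 0, 1],
    [21, 48, 0, 0, 0, 0, 1],
    [10.7, 23.4, 0, 0, 0, 0, 1],
    [0, 0, 0, 0, 0, -0.148, 1],
    [0, 0, 0, 0, 0, -0.148, 1],
    [0, 0, 0, 0, 0, -0.148, 1],
    [0, 0, 0, 0, 0, -0.148, 1],
    [0, 0, 0, 0, 0, 0, 1],
    [0, 0, 0, 0, 0, 0, 1],
  ],
)

```text
time: 8.43
tool_pos: [540.2, 57.0, 42.7]
tcp_rot: [-180.0, 0.0, -178.8]
ft_force: [-0.4, -0.1, -2.1]
finger_gap: 57.2
grip_force: 75.4
```

```bash
python3 shot.py w4; python3 - <<'E'
from bench import optics
from h import *
a=cv2.imread("pics/w4.png"); im=optics.snapshot("side")[:,:,::-1]; cv2.imwrite("pics/s2.png",im)
b=cv2.resize(im[120:270,100:300],(400,300),interpolation=cv2.INTER_CUBIC)
cv2.imwrite("pics/z5.png",np.hstack([cv2.resize(a,(400,300)),b]))
E
```

```text
8.425 [540.16580368  57.03194212  42.69919502] [-1.79998528e+02  2.55484137e-02 -1.78802326e+02] [[297.3, 0.0, 254.1], [0.0, 297.3, 192.8], [0.0, 0.0, 1.0]] [[-0.02, 0.95, 0.3, 463.92], [1.0, 0.02, 0.01, 55.88], [0.0, 0.3, -0.95, 208.04], [0.0, 0.0, 0.0, 1.0]]
```

View pics/z5.png

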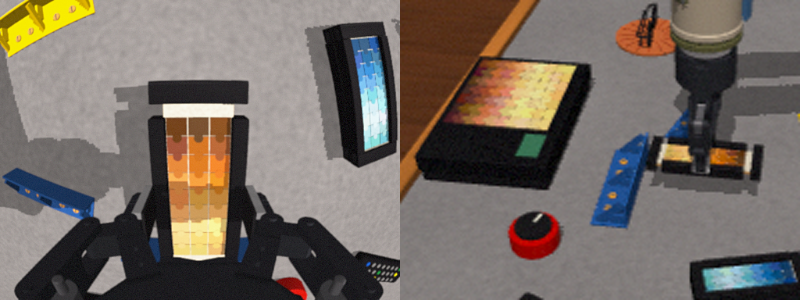

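The frame is held level and lines up with the stop. I'll lower it and approach.

Request:
apply_moves(
  targets=[
    [0, 0, 30, 0, 0, -0.004, 1],
    [0, 0, 24, 0, 0, 0, 1],
    [-10, 0, 0, 0, 0, 0, 1],
    [-6, 0, 0, 0, 0, 0, 1],
    [-2, 0, 0, 0, 0, 0, 1],
    [-2, 0, 0, 0, 0, 0, 1],
    [0, 0, 0, 0, 0, 0, 1],
  ],
  force=90,
)

```text
time: 9.4
tool_pos: [559.9, 57.6, -11.1]
tcp_rot: [-180.0, -0.0, -178.4]
ft_force: [-5.2, -0.9, -0.3]
finger_gap: 56.4
grip_force: 98.1
```

Request:
apply_moves(
  targets=[
    [-1.5, 0, 0, 0, 0, 0, 1],
    [-1.5, 0, 0, 0, 0, 0, 1],
    [-1.5, 0, 0, 0, 0, 0, 1],
    [-1.5, 0, 0, 0, 0, 0, 1],
    [0, 0, 0, 0, 0, 0, 1],
  ],
)

```text
time: 10.02
tool_pos: [564.2, 57.7, -11.7]
tcp_rot: [-180.0, -0.2, -178.4]
ft_force: [-10.7, -0.6, 2.5]
finger_gap: 56.6
grip_force: 98.4
```

Request:
apply_moves(
  targets=[
    [-1.5, 0, 0, 0, 0, 0, 1],
    [-1.5, 0, 0, 0, 0, 0, 1],
    [0, 0, 0, 0, 0, 0, 1],
    [0, 0, 0, 0, 0, 0, 1],
  ],
)

```text
time: 10.52
tool_pos: [564.0, 57.7, -13.0]
tcp_rot: [-180.0, -0.6, -178.4]
ft_force: [-20.2, -0.8, 7.1]
finger_gap: 57.0
grip_force: 98.8
```

Request:
apply_moves(
  targets=[
    [-1.5, 0, -1, 0, 0, 0, 1],
    [-1, 0, -1, 0, 0, 0, 1],
    [0, 0, 0, 0, 0, 0, 1],
    [0, 0, 0, 0, 0, 0, 1],
  ],
)

```text
time: 11.02
tool_pos: [564.0, 57.7, -12.2]
tcp_rot: [-180.0, -0.9, -178.4]
ft_force: [-26.1, -2.5, 6.6]
finger_gap: 56.9
grip_force: 98.9
```

Request:
apply_moves(
  targets=[
    [6, 0, -2, 0, 0, 0, 1],
    [30, 0, -15, 0, 0, 0, 1],
    [24, 0, 0, 0, 0, 0, 1],
    [0, 0, 0, 0, 0, 0.1848, 1],
    [0, 0, 0, 0, 0, 0.1848, 1],
    [0, 0, 0, 0, 0, 0.1848, 1],
    [0, 0, 0, 0, 0, 0.1848, 1],
    [0, 0, 0, 0, 0, 0.1848, 1],
    [0, 0, 0, 0, 0, 0.1848, 1],
    [0, 0, 0, 0, 0, 0.1848, 1],
    [0, 0, 0, 0, 0, 0.1848, 1],
    [0, 0, 0, 0, 0, 0.1848, 1],
    [0, 0, 0, 0, 0, 0.1848, 1],
    [0, 0, 0, 0, 0, 0.1848, 1],
    [0, 0, 0, 0, 0, 0.1848, 1],
    [0, 0, 0, 0, 0, 0.1848, 1],
    [0, 0, 0, 0, 0, 0.1848, 1],
    [0, 0, 0, 0, 0, 0.1848, 1],
    [0, 0, 0, 0, 0, 0.1848, 1],
    [0, 0, 0, 0, 0, 0.1848, 1],
  ],
)

```text
time: 13.52
tool_pos: [513.1, 56.3, 8.7]
tcp_rot: [180.0, -0.2, 1.3]
ft_force: [0.1, -0.2, -2.9]
finger_gap: 56.3
grip_force: 97.9
```

Request:
apply_moves(
  targets=[
    [0, 0, 0, 0, 0, 0, 1],
  ],
)

```text
time: 13.65
tool_pos: [512.8, 56.3, 8.4]
tcp_rot: [180.0, -0.1, 1.7]
ft_force: [-0.4, -0.9, -2.1]
finger_gap: 56.6
grip_force: 97.9
```

```bash
python3 shot.py w5; python3 - <<'E'
from h import *
for n in("w4","w5"):
    im,c=load(n); K,P=c
    g=cv2.cvtColor(im,cv2.COLOR_BGR2HSV)
    # column profile along frame axis: mean over cols 240..268
    print(n)
    for y in range(90,175,2): 
        b=im[y,235:270].mean(0).astype(int); hs=g[y,235:270].mean(0).astype(int); print(y,b[::-1],hs[1],end=" | ")
    print()
E
```

```text
13.65 [512.81002609  56.25047473   8.43164715] [ 1.79995075e+02 -1.45949942e-01  1.67255975e+00] [[297.3, 0.0, 254.1], [0.0, 297.3, 192.8], [0.0, 0.0, 1.0]] [[0.03, -0.95, -0.3, 589.52], [-1.0, -0.03, -0.01, 58.93], [-0.0, 0.3, -0.96, 174.02], [0.0, 0.0, 0.0, 1.0]]
w4
90 [173 166 163] 14 | 92 [173 165 163] 14 | 94 [173 166 164] 13 | 96 [174 167 164] 15 | 98 [175 167 165] 14 | 100 [179 172 169] 14 | 102 [116 111 109] 14 | 104 [34 31 34] 31 | 106 [45 43 45] 20 | 108 [38 35 38] 29 | 110 [37 35 37] 29 | 112 [38 35 38] 32 | 114 [37 34 37] 29 | 116 [37 34 37] 32 | 118 [37 35 37] 32 | 120 [37 35 37] 26 | 122 [36 33 36] 34 | 124 [37 34 36] 33 | 126 [36 33 36] 32 | 128 [36 33 36] 33 | 130 [29 27 30] 40 | 132 [139 132 117] 41 | 134 [252 248 234] 17 | 136 [248 245 232] 16 | 138 [248 244 230] 17 | 140 [247 242 228] 19 | 142 [247 243 229] 18 | 144 [248 245 232] 16 | 146 [248 245 231] 16 | 148 [251 247 234] 16 | 150 [173 152 129] 66 | 152 [133  95  63] 144 | 154 [137 100  67] 138 | 156 [137  99  68] 137 | 158 [136  99  67] 138 | 160 [135  98  66] 138 | 162 [135  98  67] 136 | 164 [136  98  67] 138
[... 377 characters left out ...]
 | 114 [37 34 37] 30 | 116 [37 34 36] 27 | 118 [37 34 36] 26 | 120 [36 34 35] 26 | 122 [35 33 35] 29 | 124 [35 33 35] 29 | 126 [34 32 34] 34 | 128 [37 34 36] 32 | 130 [30 27 31] 40 | 132 [133 126 111] 41 | 134 [251 247 233] 18 | 136 [247 243 230] 18 | 138 [246 242 228] 19 | 140 [245 240 226] 20 | 142 [246 241 227] 19 | 144 [247 243 229] 17 | 146 [247 243 229] 18 | 148 [249 245 231] 17 | 150 [181 161 136] 63 | 152 [132  94  61] 145 | 154 [135  98  66] 137 | 156 [135  99  67] 137 | 158 [134  98  65] 139 | 160 [134  97  66] 137 | 162 [134  97  66] 137 | 164 [134  98  66] 137 | 166 [134  97  66] 137 | 168 [134  97  66] 137 | 170 [133  95  64] 139 | 172 [137 103  75] 121 | 174 [167 130  99] 109 |
```

The grip didn't slip: the frame's pixels are identical to before the press. The pressed end is hidden from the wrist camera, so I'll count the pale board pixels from the side and top cameras.

```bash
cat > pale.py <<'E'
from bench import optics,sensors
from h import *
s=sensors.sense(); t=s["tool_pos"]; a=np.radians(s["tcp_rot"][2]); e=np.array([np.cos(a),np.sin(a)]); f=np.array([np.sin(a),-np.cos(a)])
zt=t[2]+17.2+15
for n in("side","top"):
    im=optics.snapshot(n); K,P=cal(n); cv2.imwrite(f"pics/pale_{n}.png",im[:,:,::-1])
    print(n)
    for v in(-12,0,12):
        row=[]
        for u in range(-84,88,3):
            w=np.r_[t[:2]+u*e+v*f,zt]; d=(w-P[:3,3])@P[:3,:3]; q=K[:2,:2]@(d[:2]/d[2])+K[:2,2]
            row.append(int(cv2.getRectSubPix(im.mean(2).astype(np.float32),(1,1),tuple(map(float,q)))[0,0]))
        print(v,row)
E
python3 pale.py
```

```text
side
-12 [124, 124, 123, 124, 126, 98, 45, 25, 23, 38, 116, 149, 150, 152, 151, 155, 159, 168, 159, 171, 173, 165, 165, 163, 130, 67, 34, 27, 22, 20, 26, 40, 47, 70, 88, 89, 89, 81, 83, 84, 82, 71, 61, 60, 60, 109, 183, 192, 141, 57, 21, 25, 26, 82, 122, 127, 127, 127]
0 [123, 125, 127, 126, 124, 89, 39, 22, 23, 30, 88, 137, 144, 144, 155, 158, 157, 166, 173, 179, 179, 171, 165, 162, 103, 47, 32, 38, 47, 50, 52, 55, 33, 31, 69, 96, 93, 95, 90, 82, 75, 72, 61, 59, 62, 106, 187, 196, 143, 52, 22, 20, 22, 73, 119, 126, 126, 124]
12 [124, 123, 120, 121, 124, 88, 39, 21, 21, 19, 23, 19, 16, 30, 34, 32, 34, 42, 33, 35, 34, 18, 18, 18, 26, 21, 25, 25, 26, 29, 27, 28, 27, 25, 26, 28, 27, 23, 32, 26, 28, 20, 21, 20, 18, 57, 112, 130, 110, 53, 18, 19, 30, 70, 116, 120, 121, 122]
top
-12 [146, 146, 145, 144, 131, 89, 57, 55, 55, 66, 115, 128, 136, 142, 147, 152, 155, 158, 162, 164, 166, 168, 170, 171, 172, 173, 174, 175, 176, 176, 176, 176, 175, 173, 172, 170, 168, 166, 165, 163, 160, 158, 155, 152, 149, 145, 140, 136, 131, 125, 118, 102, 90, 110, 141, 144, 146, 145]
0 [144, 144, 144, 142, 128, 90, 57, 55, 55, 68, 107, 129, 137, 143, 148, 152, 156, 159, 162, 165, 167, 168, 170, 171, 172, 173, 174, 175, 175, 176, 176, 175, 174, 173, 172, 170, 168, 166, 164, 163, 160, 158, 155, 151, 148, 144, 140, 134, 130, 124, 117, 107, 84, 105, 144, 144, 143, 144]
12 [146, 146, 147, 148, 145, 93, 59, 55, 54, 70, 104, 129, 137, 143, 148, 153, 157, 160, 162, 165, 167, 169, 170, 171, 173, 173, 174, 175, 175, 176, 176, 175, 174, 173, 172, 170, 168, 166, 164, 162, 160, 158, 154, 151, 148, 144, 139, 135, 130, 124, 116, 105, 71, 117, 147, 148, 148, 146]
```

The pressed end shows no pale gap: the black rail meets the picture directly. Now for the other end.

Request:
apply_moves(
  targets=[
    [20, 0, 10, 0, 0, 0.003, 1],
    [18, 0, 8, 0, 0, 0, 1],
    [4, 0, 0, 0, 0, 0, 1],
    [2, 0, 0, 0, 0, 0, 1],
    [1.5, 0, 0, 0, 0, 0, 1],
    [1.5, 0, 0, 0, 0, 0, 1],
    [1.5, 0, 0, 0, 0, 0, 1],
    [0, 0, 0, 0, 0, 0, 1],
  ],
)

```text
time: 14.8
tool_pos: [558.2, 57.6, -11.1]
tcp_rot: [-180.0, 0.2, 1.5]
ft_force: [-5.8, 0.7, 0.0]
finger_gap: 56.5
grip_force: 98.0
```

Request:
apply_moves(
  targets=[
    [1.5, 0, 0, 0, 0, 0, 1],
    [1.5, 0, 0, 0, 0, 0, 1],
    [1.5, 0, 0, 0, 0, 0, 1],
    [1.5, 0, 0, 0, 0, 0, 1],
    [1.5, 0, -0.5, 0, 0, 0, 1],
    [1.5, 0, -0.5, 0, 0, 0, 1],
    [0, 0, 0, 0, 0, 0, 1],
  ],
)

```text
time: 15.68
tool_pos: [562.8, 57.7, -12.0]
tcp_rot: [180.0, 0.7, 1.5]
ft_force: [-19.5, -0.6, 3.8]
finger_gap: 56.8
grip_force: 98.6
```

Request:
apply_moves(
  targets=[
    [1.5, 0, -0.5, 0, 0, 0, 1],
    [1, 0, -0.5, 0, 0, 0, 1],
    [0, 0, 0, 0, 0, 0, 1],
    [0, 0, 0, 0, 0, 0, 1],
  ],
)

```text
time: 16.18
tool_pos: [562.7, 57.7, -12.1]
tcp_rot: [180.0, 1.0, 1.5]
ft_force: [-25.5, -1.3, 5.9]
finger_gap: 56.8
grip_force: 98.7
```

Request:
apply_moves(
  targets=[
    [-8, 0, -4, 0, 0, 0, 1],
    [-32, 0, -20, 0, 0, 0, 1],
    [0, 0, -12, 0, 0, 0, 1],
    [0, 0, 0, 0, 0, 0, 1],
    [0, 0, 0, 0, 0, 0, 1],
  ],
)

```text
time: 16.8
tool_pos: [532.5, 56.8, 27.5]
tcp_rot: [180.0, -0.1, 1.4]
ft_force: [-0.5, -0.3, -2.1]
finger_gap: 56.6
grip_force: 97.9
```

```bash
python3 shot.py w6; python3 pale.py; python3 - <<'E'
from h import *
im,c=load("w6")
for x in(230,250,275): print([int(v) for v in im[90:160:2,x-3:x+4].mean((1,2))])
E
```

```text
16.8 [532.46957325  56.76457528  27.50909516] [ 1.79996343e+02 -8.44861697e-02  1.44763474e+00] [[297.3, 0.0, 254.1], [0.0, 297.3, 192.8], [0.0, 0.0, 1.0]] [[0.02, -0.95, -0.3, 609.34], [-1.0, -0.02, -0.01, 59.16], [-0.0, 0.3, -0.95, 192.99], [0.0, 0.0, 0.0, 1.0]]
side
-12 [127, 127, 126, 125, 125, 84, 33, 24, 25, 39, 115, 151, 151, 151, 147, 155, 160, 169, 175, 175, 173, 167, 164, 156, 126, 77, 47, 26, 26, 24, 24, 36, 51, 52, 78, 90, 88, 85, 86, 85, 80, 79, 65, 61, 62, 80, 43, 24, 18, 21, 58, 110, 124, 126, 125, 113, 66, 40]
0 [126, 125, 127, 125, 123, 86, 36, 21, 19, 35, 99, 139, 143, 150, 154, 157, 153, 164, 172, 181, 181, 167, 162, 148, 109, 62, 33, 36, 52, 61, 57, 56, 51, 36, 39, 80, 94, 94, 86, 84, 74, 71, 60, 60, 60, 59, 43, 25, 24, 21, 50, 113, 123, 125, 127, 110, 67, 45]
12 [125, 129, 126, 122, 119, 90, 37, 21, 20, 21, 18, 19, 18, 21, 28, 34, 31, 39, 32, 37, 28, 17, 18, 17, 25, 28, 25, 27, 27, 26, 26, 23, 25, 25, 29, 31, 26, 21, 27, 25, 23, 17, 21, 18, 20, 27, 25, 23, 22, 25, 54, 114, 122, 125, 127, 126, 92, 50]
top
-12 [145, 146, 145, 145, 126, 81, 56, 55, 55, 87, 161, 170,
[... 575 characters left out ...]
3, 144, 126, 129, 137, 142, 147, 151, 155, 159, 162, 164, 166, 168, 169, 171, 172, 172, 174, 174, 175, 176, 176, 176, 175, 174, 171, 170, 169, 166, 165, 163, 161, 159, 156, 153, 149, 146, 141, 137, 132, 126, 119, 111, 120, 142, 141]
[173, 172, 169, 167, 165, 165, 168, 169, 170, 174, 173, 175, 172, 169, 162, 23, 34, 49, 39, 37, 38, 39, 36, 35, 36, 39, 38, 37, 34, 37, 41, 74, 75, 78, 78]
[166, 167, 166, 166, 169, 171, 171, 171, 172, 170, 170, 167, 167, 168, 161, 23, 35, 45, 41, 39, 38, 38, 36, 36, 35, 37, 37, 36, 36, 35, 44, 88, 88, 88, 88]
[159, 161, 163, 164, 165, 167, 166, 166, 164, 169, 169, 124, 117, 118, 111, 12, 37, 45, 34, 36, 37, 35, 38, 35, 35, 34, 36, 35, 36, 34, 54, 90, 91, 91, 88]
```

Both rails are home with no pale gap at either end. Next I'll turn to the pile's yaw and re-measure the pile beside the held frame.

Request:
apply_moves(
  targets=[
    [0, 0, -50, 0, 0, 0, 1],
    [-26, -17, -40, 0, 0, 0, 1],
    [-26, -17, -32, 0, 0, 0, 1],
    [-25, -16, 0, 0, 0, -0.1366, 1],
    [0, 0, 0, 0, 0, -0.1366, 1],
    [0, 0, 0, 0, 0, 0, 1],
    [0, 0, 0, 0, 0, 0, 1],
  ],
)

```text
time: 17.82
tool_pos: [453.4, 104.7, 148.9]
tcp_rot: [-180.0, 0.0, 16.9]
ft_force: [0.7, 0.6, -1.4]
finger_gap: 56.5
grip_force: 97.9
```

```bash
python3 shot.py w7; cat > pil.py <<'E'
import sys
from h import *
n=sys.argv[1]; im,c=load(n); hsv=cv2.cvtColor(im,cv2.COLOR_BGR2HSV); H,S,V=[hsv[...,i].astype(int) for i in range(3)]
K,P=c
m=blob((S>70)&(H>75)&(H<125)&(V>70),tuple(map(int,sys.argv[2:4]))) if len(sys.argv)>3 else None
def proj(w):
    d=(np.array(w)-P[:3,3])@P[:3,:3]; th=np.arctan2(np.hypot(d[0],d[1]),d[2]); u=d[:2]/np.hypot(*d[:2])*th
    return K[0,0]*u+K[:2,2]
q=proj([460.6,221.4,32]); x,y=q.astype(int); print("expect",q)
m=(S>70)&(H>75)&(H<125)&(V>70); m2=blob((V<62)|blob(m,(x,y)),(x,y)); p,w=outline("wrist",m2,32,c); print("rim",m2.sum(),cv2.minAreaRect(w[:,:2].astype(np.float32)),p.min(0),p.max(0))
E
python3 pil.py w7
```

```text
17.825 [453.38400665 104.70093197 148.86107311] [-1.79995992e+02  3.46796741e-02  1.69107155e+01] [[297.3, 0.0, 254.1], [0.0, 297.3, 192.8], [0.0, 0.0, 1.0]] [[0.29, -0.91, -0.29, 527.32], [-0.96, -0.28, -0.09, 127.46], [-0.0, 0.3, -0.95, 314.21], [0.0, 0.0, 0.0, 1.0]]
expect [144.7454854  143.19271997]
rim 5701 ((462.75927734375, 217.22860717773438), (132.5925750732422, 66.60619354248047), 17.165903091430664) [117  74] [183 205]
```

```bash
python3 - <<'E'
from h import *
im,c=load("w7"); cv2.imwrite("pics/w7c.png",cv2.resize(im,(800,600),interpolation=cv2.INTER_CUBIC))
E
```

```text
(no output)
```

View pics/w7c.png

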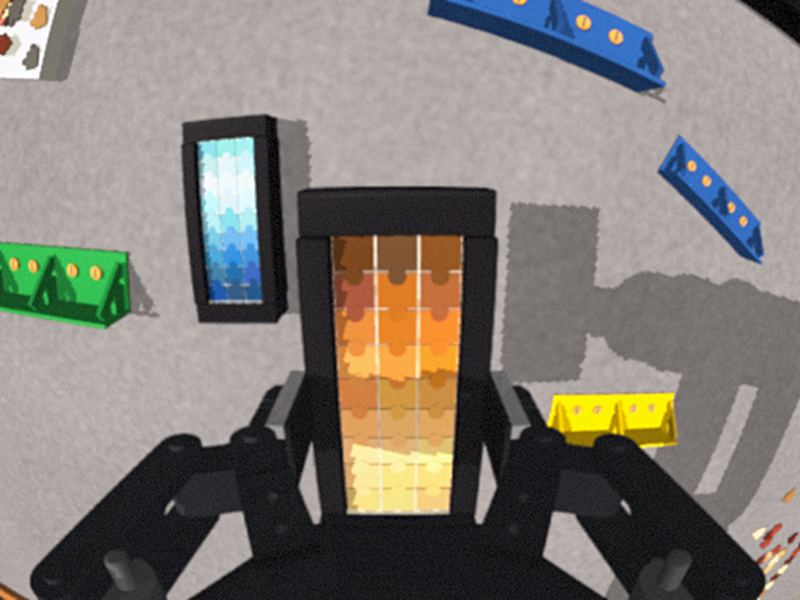

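The last view shows the finished frame held straight with no gap, and the pile to its left with its left top edge running from (182,122) to (200,321). I'll work out the placing in tool coordinates from this picture.

```bash
python3 - <<'E'
from h import *
im,c=load("w7"); hsv=cv2.cvtColor(im,cv2.COLOR_BGR2HSV); H,S,V=[hsv[...,i].astype(int) for i in range(3)]
T=np.array([453.384,104.701,148.861]); a=np.radians(16.91); ex=np.array([np.cos(a),np.sin(a)]); ey=np.array([np.sin(a),-np.cos(a)])
tool=lambda w: np.c_[(w[:,:2]-T[:2])@ex,(w[:,:2]-T[:2])@ey]
pm=(S>70)&(H>75)&(H<125)&(V>70)
bm=blob(pm,(147,141)); m2=blob((V<62)|bm,(147,141))
for z in(32,0):
    p,w=outline("wrist",m2,z,c); q=tool(w); ym=np.median(q[:,1]); 
    xm=(q[:,0].min()+q[:,0].max())/2
    L=q[(abs(q[:,0]-xm)<50)&(q[:,1]<ym)]; R=q[(abs(q[:,0]-xm)<50)&(q[:,1]>ym)]
    F=q[(q[:,0]>xm+50)&(abs(q[:,1]-q[:,1].mean())<20)]; N=q[(q[:,0]<xm-50)&(abs(q[:,1]-q[:,1].mean())<20)]
    print(z,"L",np.polyfit(L[:,0],L[:,1],1),np.median(L[:,1]),"R",np.polyfit(R[:,0],R[:,1],1),np.median(R[:,1]),"far",np.median(F[:,0]),"near",np.median(N[:,0]))
    if z==32: pl=p
# held frame points
s=.64; zt=T[2]+17.2+16
pts=np.array([(300,195),(494,195),(302,238),(497,238),(325,515),(474,515),(332,236),(464,236),(347,513),(452,513)])*s
print("held",zt,np.round(tool(pix2w("wrist",pts,zt,c)),1).tolist())
E
```

```text
32 L [-1.72962134e-03 -1.37448053e+02] -137.5289946562315 R [-1.36384185e-02 -7.20915827e+01] -72.69210665827065 far 107.41517248258225 near -24.417440646878887
0 L [ 1.51041104e-04 -1.53091968e+02] -153.09313472278018 R [-1.69857097e-02 -8.01716090e+01] -80.82748296044522 far 110.82323416636879 near -35.96370328672941
held 182.06099999999998 [[67.9, -28.2], [67.8, 27.5], [55.3, -28.1], [55.3, 28.8], [-50.1, -28.1], [-50.3, 29.2], [55.7, -19.2], [55.7, 19.0], [-48.5, -19.5], [-48.6, 20.5]]
```

Request:
apply_moves(
  targets=[
    [-19.3, -55, 0, 0, 0, -0.003, 1],
    [-19.3, -54.8, 0, 0, 0, 0, 1],
    [0, 0, 50, 0, 0, 0, 1],
    [0, 0, 44, 0, 0, 0, 1],
    [0, 0, 20, 0, 0, 0, 1],
    [0, 0, 0, 0, 0, 0, 1],
    [0, 0, 0, 0, 0, 0, 1],
  ],
)

```text
time: 18.75
tool_pos: [384.9, 198.5, 36.3]
tcp_rot: [-180.0, -0.1, 17.2]
ft_force: [0.7, 0.2, -1.4]
finger_gap: 56.6
grip_force: 97.9
```

```bash
python3 shot.py w8; python3 - <<'E'
from h import *
im,c=load("w8"); g=im.mean(2)
for y in range(20,150,6):
    r=g[y]; d=r<75
    # runs of dark pixels >3
    e=np.flatnonzero(np.diff(np.r_[0,d.astype(int),0])); print(y,[(int(a),int(b)) for a,b in zip(e[::2],e[1::2]) if b-a>3 and a>100 and b<420])
for x in(215,235,254,275,295): 
    r=g[:200,x]<75; e=np.flatnonzero(np.diff(np.r_[0,r.astype(int),0])); print("col",x,[(int(a),int(b)) for a,b in zip(e[::2],e[1::2])])
E
```

```text
18.75 [384.93949913 198.52887123  36.25276944] [-1.79995560e+02 -7.36199297e-02  1.72042351e+01] [[297.3, 0.0, 254.1], [0.0, 297.3, 192.8], [0.0, 0.0, 1.0]] [[0.29, -0.91, -0.28, 458.45], [-0.96, -0.28, -0.09, 221.56], [-0.0, 0.3, -0.95, 201.73], [0.0, 0.0, 0.0, 1.0]]
20 [(204, 222), (292, 309)]
26 [(204, 222), (291, 309)]
32 [(204, 222), (292, 309)]
38 [(204, 221), (292, 309)]
44 [(204, 221), (291, 309)]
50 [(204, 221), (292, 309)]
56 [(204, 221), (292, 309)]
62 [(204, 221), (292, 309)]
68 [(204, 221), (291, 309)]
74 [(204, 221), (292, 309)]
80 [(204, 221), (292, 309)]
86 [(204, 221), (291, 309)]
92 [(204, 221), (291, 309)]
98 [(204, 222), (291, 309)]
104 [(204, 221), (291, 309)]
110 [(204, 221), (291, 308)]
116 [(204, 222), (291, 308)]
122 [(192, 318)]
128 [(191, 318)]
134 [(191, 317)]
140 [(191, 317)]
146 [(192, 317)]
col 215 [(0, 173), (177, 185), (186, 187), (195, 196)]
col 235 [(0, 10), (120, 152), (155, 157), (158, 161), (162, 164), (167, 172)]
col 254 [(0, 9), (120, 152)]
col 275 [(0, 10), (120, 151)]
col 295 [(0, 151), (194, 200)]
```

```bash
python3 - <<'E'
from h import *
im,c=load("w8"); T=np.array([384.939,198.529]); a=np.radians(17.2); ex=np.array([np.cos(a),np.sin(a)]); ey=np.array([np.sin(a),-np.cos(a)])
t=lambda uv,z:[round(float((pix2w("wrist",uv,z,c)[0,:2]-T)@e),1) for e in(ex,ey)]
print("cam",(c[1][:2,3]-T)@ex,(c[1][:2,3]-T)@ey)
for z in(28,30,32): print("pile inner",z,t((254,9.2),z))
for z in(60,62,65,67): print("held inner",z,t((254,151.2),z))
for z in(50,53,65,69): print("held outer",z,t((254,119.5),z))
print("pile y",t((203.5,60),32),t((308.5,60),32),"held y",t((191,134),66),t((317,134),66))
E
```

```text
cam 77.030663261785 -0.26844114895296656
pile inner 28 [133.8, -0.4]
pile inner 30 [133.1, -0.4]
pile inner 32 [132.5, -0.4]
held inner 60 [53.9, -0.4]
held inner 62 [54.2, -0.4]
held inner 65 [54.7, -0.4]
held inner 67 [55.0, -0.4]
held outer 50 [68.6, -0.4]
held outer 53 [68.8, -0.4]
held outer 65 [69.5, -0.4]
held outer 69 [69.7, -0.4]
pile y [102.5, -28.8] [102.6, 30.3] held y [63.3, -29.6] [63.2, 28.7]
```

Request:
apply_moves(
  targets=[
    [40, 0.6, 0, 0, 0, 0, 1],
    [36, 0.6, 0, 0, 0, 0, 1],
    [2.7, 0, 0, 0, 0, 0, 1],
    [0, 0, 8, 0, 0, 0, 1],
    [0, 0, 0, 0, 0, 0, 1],
    [0, 0, 0, 0, 0, 0, 1],
  ],
)

```text
time: 19.55
tool_pos: [458.7, 220.4, 27.1]
tcp_rot: [180.0, 0.0, 17.3]
ft_force: [-0.4, -0.9, -1.8]
finger_gap: 56.8
grip_force: 97.9
```

```bash
python3 shot.py w9; python3 - <<'E'
from h import *
im,c=load("w9"); g=im.mean(2)
T=np.array(__import__("bench").sensors.sense()["tool_pos"])[:2]; a=np.radians(17.2); ex=np.array([np.cos(a),np.sin(a)])
for x in(200,225,254,280,305): print(x,[int(v) for v in g[104:132,x]])
for r in(110,112,114,115,116,117,118,119,120): print(r,round(float((pix2w("wrist",(254,r-.5),32,c)[0,:2]-T)@ex),1),round(float((pix2w("wrist",(254,r-.5),41,c)[0,:2]-T)@ex),1))
E
```

```text
19.55 [458.74192083 220.36248091  27.09694415] [1.79997651e+02 3.02237674e-02 1.72747303e+01] [[297.3, 0.0, 254.1], [0.0, 297.3, 192.8], [0.0, 0.0, 1.0]] [[0.3, -0.91, -0.29, 532.53], [-0.96, -0.28, -0.09, 243.62], [-0.0, 0.3, -0.95, 192.46], [0.0, 0.0, 0.0, 1.0]]
200 [170, 168, 169, 165, 167, 166, 164, 167, 168, 166, 170, 167, 167, 167, 164, 147, 94, 40, 22, 39, 42, 38, 40, 45, 36, 41, 36, 38]
225 [161, 158, 161, 155, 160, 157, 164, 169, 167, 164, 132, 65, 25, 35, 48, 25, 19, 30, 37, 44, 41, 39, 33, 37, 43, 45, 34, 37]
254 [164, 163, 165, 164, 166, 162, 170, 164, 167, 149, 91, 30, 11, 35, 45, 27, 17, 24, 35, 41, 35, 40, 38, 36, 29, 29, 44, 32]
280 [172, 170, 173, 169, 172, 168, 172, 172, 169, 147, 81, 25, 19, 39, 44, 22, 25, 29, 37, 29, 38, 32, 39, 35, 35, 34, 35, 34]
305 [166, 164, 163, 167, 161, 169, 171, 167, 168, 170, 169, 165, 126, 64, 29, 24, 18, 23, 25, 36, 34, 30, 38, 34, 37, 34, 34, 33]
110 73.3 73.5
112 72.2 72.5
114 71.1 71.5
115 70.6 71.0
116 70.0 70.4
117 69.5 69.9
118 69.0 69.4
119 68.4 68.9
120 67.9 68.4
```

The pile's end edge sits about 1 mm further along +x than the held frame's, so I'll shift 1.2 mm and lower while watching the force.

Request:
apply_moves(
  targets=[
    [1.2, 0.3, 3, 0, 0, 0, 1],
    [0, 0, 3, 0, 0, 0, 1],
    [0, 0, 2, 0, 0, 0, 1],
    [0, 0, 1, 0, 0, 0, 1],
    [0, 0, 0, 0, 0, 0, 1],
    [0, 0, 0, 0, 0, 0, 1],
  ],
)

```text
time: 20.35
tool_pos: [460.8, 220.7, 18.3]
tcp_rot: [-180.0, -0.0, 17.3]
ft_force: [-0.4, 1.1, -2.8]
finger_gap: 56.8
grip_force: 97.9
```

Request:
apply_moves(
  targets=[
    [0, 0, 1, 0, 0, 0, 1],
    [0, 0, 1, 0, 0, 0, 1],
    [0, 0, 0.7, 0, 0, 0, 1],
    [0, 0, 0, 0, 0, 0, 1],
  ],
)

```text
time: 20.85
tool_pos: [460.6, 220.6, 15.4]
tcp_rot: [180.0, 0.0, 17.3]
ft_force: [0.5, 0.1, -1.7]
finger_gap: 56.6
grip_force: 97.9
```

```bash
python3 shot.py w10; python3 - <<'E'
from h import *
from bench import sensors
s=sensors.sense(); print(s["ft_force"],s["tool_pos"])
im,c=load("w10"); g=im.mean(2)
for x in(200,225,254,280,305): print(x,[int(v) for v in g[104:132,x]])
E
```

```text
20.85 [460.64587676 220.59124767  15.39337103] [1.79999328e+02 1.12789220e-02 1.72676993e+01] [[297.3, 0.0, 254.1], [0.0, 297.3, 192.8], [0.0, 0.0, 1.0]] [[0.3, -0.91, -0.29, 534.36], [-0.96, -0.28, -0.09, 243.81], [-0.0, 0.3, -0.95, 180.76], [0.0, 0.0, 0.0, 1.0]]
[-0.11058969 -1.09328935 -2.32139836] [460.66856552 220.60126667  15.44002589]
200 [163, 167, 167, 163, 171, 170, 167, 167, 167, 163, 163, 164, 168, 162, 163, 148, 86, 33, 27, 33, 39, 38, 36, 39, 33, 38, 45, 41]
225 [158, 161, 161, 158, 157, 158, 155, 157, 163, 158, 159, 162, 166, 159, 101, 41, 9, 20, 30, 37, 40, 43, 36, 38, 41, 37, 35, 34]
254 [164, 163, 162, 165, 160, 166, 160, 162, 165, 162, 165, 167, 170, 158, 78, 5, 19, 31, 43, 35, 46, 34, 38, 34, 34, 45, 30, 35]
280 [168, 168, 167, 166, 167, 172, 170, 170, 166, 168, 167, 174, 170, 142, 75, 14, 5, 26, 41, 38, 42, 31, 31, 36, 25, 28, 28, 34]
305 [160, 162, 164, 159, 162, 161, 162, 169, 169, 166, 164, 168, 168, 171, 172, 136, 65, 18, 32, 36, 44, 40, 33, 34, 29, 33, 32, 37]
```

```bash
python3 - <<'E'
from h import *
im,c=load("w10"); T=np.array([460.65,220.6]); a=np.radians(17.27); ex=np.array([np.cos(a),np.sin(a)])
f=lambda r,z:round(float((pix2w("wrist",(254,r),z,c)[0,:2]-T)@ex),2)
print("pile bottom/top",f(117.6,0),f(117.6,32),"held bottom",f(119.5,33),f(119.9,33),f(119.5,48))
E
```

```text
pile bottom/top 68.17 69.78 held bottom 68.88 68.68 69.74
```

The ends line up to about 0.5 mm. Final lowering.

Request:
apply_moves(
  targets=[
    [0, 0, 0.7, 0, 0, 0, 1],
    [0, 0, 0.5, 0, 0, 0, 1],
    [0, 0, 0, 0, 0, 0, 1],
    [0, 0, 0, 0, 0, 0, 1],
  ],
)

```text
time: 21.4
tool_pos: [460.9, 220.7, 15.1]
tcp_rot: [180.0, -0.0, 17.3]
ft_force: [-3.1, -1.4, 7.1]
finger_gap: 56.3
grip_force: 99.0
```

Request:
apply_moves(
  targets=[
    [0, 0, -0.6, 0, 0, 0, 1],
    [0, 0, 0, 0, 0, 0, 1],
    [0, 0, 0, 0, 0, 0, 0.25],
    [0, 0, 0, 0, 0, 0, 0.15],
    [0, 0, 0, 0, 0, 0, 0],
    [0, 0, 0, 0, 0, 0, 0],
    [0, 0, 0, 0, 0, 0, 0],
    [0, 0, -10, 0, 0, 0, 0],
    [0, 0, -40, 0, 0, 0, 0],
    [0, 0, -60, 0, 0, 0, 0],
    [0, 0, -60, 0, 0, 0, 0],
    [0, 0, 0, 0, 0, 0, 0],
    [0, 0, 0, 0, 0, 0, 0],
  ],
  force=20,
)

```text
time: 23.02
tool_pos: [460.9, 220.7, 185.5]
tcp_rot: [-180.0, -0.1, 17.3]
ft_force: [0.5, 0.3, -0.4]
finger_gap: 85.5
grip_force: 0.0
```

```bash
python3 shot.py w11; python3 - <<'E'
from h import *
im,c=load("w11"); K,P=c; hsv=cv2.cvtColor(im,cv2.COLOR_BGR2HSV); H,S,V=[hsv[...,i].astype(int) for i in range(3)]
d=(np.array([460.8,221,48])-P[:3,3])@P[:3,:3]; th=np.arctan2(np.hypot(*d[:2]),d[2]); q=K[0,0]*d[:2]/np.hypot(*d[:2])*th+K[:2,2]; x,y=q.astype(int); print(q)
b=blob((S>70)&(H>3)&(H<35)&(V>50),(x,y)); m=blob((V<62)|b,(x,y))
p,w=outline("wrist",m,48,c); print("outline",cv2.minAreaRect(w[:,:2].astype(np.float32)))
p,w=outline("wrist",b,46,c); print("pic",cv2.minAreaRect(w[:,:2].astype(np.float32)))
g=im.mean(2)
e=lambda r:[(int(a),int(z)) for a,z in zip(*(lambda k:(k[::2],k[1::2]))(np.flatnonzero(np.diff(np.r_[0,(r<75).astype(int),0])))) if z-a>3]
for yy in range(y-60,y+61,10): print(yy,e(g[yy,150:370]))
for xx in(x-20,x,x+20): print("c",xx,e(g[:,xx]))
E
python3 - <<'E'
import sys; sys.path.insert(0,'.')
E
```

```text
23.025 [460.89314498 220.71115244 185.47207375] [-1.79995548e+02 -6.67119788e-02  1.72684466e+01] [[297.3, 0.0, 254.1], [0.0, 297.3, 192.8], [0.0, 0.0, 1.0]] [[0.3, -0.91, -0.28, 534.41], [-0.96, -0.28, -0.09, 243.84], [-0.0, 0.3, -0.95, 350.96], [0.0, 0.0, 0.0, 1.0]]
[254.28504271 177.09386095]
outline ((462.95318603515625, 221.5465087890625), (133.6687469482422, 59.04564666748047), 17.233610153198242)
pic ((463.57647705078125, 221.8310089111328), (107.3717269897461, 41.77119064331055), 17.08748435974121)
117 [(76, 133)]
127 [(75, 97), (100, 109), (122, 134)]
137 [(76, 94), (115, 119), (124, 134)]
147 [(76, 86), (124, 134)]
157 [(76, 86), (124, 134)]
167 [(76, 86), (124, 134)]
177 [(76, 86), (124, 133)]
187 [(77, 86), (124, 133)]
197 [(15, 25), (77, 86), (124, 133)]
207 [(13, 24), (78, 87), (123, 133)]
217 [(0, 24), (78, 87), (123, 132)]
227 [(0, 19), (79, 130)]
237 []
c 234 [(111, 234), (330, 384)]
c 254 [(111, 139), (223, 234), (334, 384)]
c 274 [(111, 234), (330, 384)]
```

```bash
python3 -c "
from bench import r; print(r.hand_in())"
```

```text
the job is handed in; nothing more can be done
None
```

The job is handed in at about 23 s: both end rails are pressed home (no pale gap showed at either end) and the frame lies picture up on the pile, lined up to about 1 mm by my measurements. My first grasp closed just above the frame without touching anything, so I re-gripped lower.

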